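# Free a jammed folder segment and lay it in the tool tray

## Robot

A 6-joint arm with a two-finger parallel gripper is mounted at the origin on the work surface. World frame = base frame: x ahead of the robot, y to its left, z up, the work surface at z = 0. Lengths are in mm, angles in rad, forces in N, time in s.
With the tool pointing down it reaches from about 325 to 900 mm from the base axis. Payload 6.1 kg.
Tool frame: the origin (TCP) lies midway between the tips of the shut fingers; the grasp point (between the pads) lies 19 mm behind it (manip.tcp_to_grasp is the distance from the TCP to the grasp point, in mm); z points along the fingers, y is the line along which they close (so a half turn about z gives the same grasp; the last joint's range is limited). The gripper opens to 85 mm and grips with 20 to 120 N. Pads are 22 mm wide; open, the fingers measure 114 mm over their backs; the gripper's body (76 mm by 85 mm) begins 54 mm behind the grasp point. The pads swing forward as they close: fully open they stand 13 mm farther back than shut.
Start: joints at [0.994, 0.22, 1.526, -0, 1.395, -0.126], TCP at [272.301, 562.555, 231.3] pointing down, gripper open.
Joint ranges: [-2.98, 2.98], [-0.91, 2.08], [0.09, 2.57], [-1.24, 4.39], [0.2, 2.65], [-2.68, 2.68]. Speed limits (rad/s): [2.57, 2.57, 3.01, 3.14, 3.14, 3.14].

## Interface

Orientations are given as a unit quaternion [w, x, y, z].
In Python, from station import manip, grab_frame gives the robot as it stands.
- The arm moves only by the tool carry_out, never from a script. Its argument "moves" is a list of rows, each an object of numbers: "jaw": the closure, from -1 (fully open) to 1 (shut); "tx", "ty", "tz": the shift along the tool's x, y, z in mm; "roll": the turn about the tool's z in degrees. A call has 1 to 20 rows; each row is the pose to reach, as a shift and turn from the pose commanded when the call began, along the tool's axes at that moment; what a row does not reach only later rows make up. A row lasts 1/10 s, in which the tool goes at most 50 mm and 8.59 degrees, less where a joint would pass 70% of its speed; a pose out of reach is approached as far as the arm can. A call with a gripper value outside its range is refused whole. The fingers move at their own pace and stop on an object; "squeeze" is the grip in N (left out, the last holds). Time passes only in rows, so rows that repeat a pose let the fingers close. It gives the time, the measured TCP pose, the force, the opening and the grip force at its end, in the units of the state.
- manip.get_obs(): the state, without advancing time (a new reading comes with each control period).
- grab_frame(name): name is "side" or "top" or "wrist"; returns a dict with "frame" (420x560x3 uint8, red, green, blue), "vertical_fov" (degrees; the focal length in pixels is half the picture's height over the tangent of half this angle, whatever the lens; pixels are square), "cx", "cy" (the principal point, pixels), "rvec" (rotation vector, rad) and "tvec" (3), from world to camera coordinates, as OpenCV has them. Camera axes: x right, y down, z forward; pixel columns grow to the right and rows downward; lengths in mm; the calibration is good to about 2 mm. A picture is of the moment at which its call begins. There is no depth.
- manip.close_job(): hands the job in; it is judged then, once.
The state is a dict: "time_s": time; "joint_positions": joint angles; "qvel": joint speeds; "effort": joint torques, N m; "tool_pos": TCP position; "tool_rot": TCP orientation; "force": force on the tool from outside, world axes, zero at the start; "moment": the same for the moment, N m; "gripper_width": finger opening in mm; "grasp_force": force on a finger pad.
Only numpy, scipy, OpenCV 4.12 (cv2) and the standard library are available. Lean on these libraries where they do the work, as an engineer would, in place of code of your own. Each camera call takes 0.05 s, during which the arm holds its last target. There are 200 camera calls.

## Task

The folding machine's finger segment is stuck in the spring-jawed slot of the tool rail, its foot caught under keeper bars hidden inside the slot. Take it by its orange top edge, work it along the slot towards the rail's red end, tugging gently to feel where it comes free (never force it against the keepers: they bend), draw it out and lay it flat in the empty, yellow-floored pocket of the black tray, foot at the closed side and orange edge at the side with the finger gap. Set it down rather than drop it, leave the other segment, the can and the wrench alone, and let go.

Things in the scene. Friction and masses are not known exactly. Their poses are not given: they have to be found in the camera images.
- segment_mid (a point): Jammed segment, steel, 0.29 kg, an upside-down T 10 mm thick: foot 88 long x 18 high, centred on it a neck 40 long x 52 high; 70 mm high in all, top 10 mm orange. This point is its centre, 35 mm above the foot's underside. x along the foot, y across the thickness, z from foot to neck. It starts upright on the slot floor, only the top 16 mm of the neck above the jaws.
- segment_top (a point): The middle of the top edge of that segment's neck (same axes), 35 mm along z from segment_mid.
- rail: Tool rail, fixed: base plate 270 x 100 x 10 mm, on it two jaws 260 long, 24 wide, tops 64 mm above the bench, either side of a 10 mm slot whose floor is 10 mm above the bench. Origin under its centre, x along the slot; the -x end is painted red. The -y side jaw is sprung and squeezes the segment: 6 to 12 N to slide or draw it.
- rail_slot (a point): Middle of the slot at jaw-top height, axes as the rail's. Hidden inside are two keeper bars 98 mm apart, 3 mm above the 88 mm foot, which rises out only between them. It starts 11 to 25 mm (unknown, to be felt) too far from the red end to be midway between them; it is free within 5 mm of midway. Too far, it catches under the other bar.
- keeper (a joint): Rise of the keeper bars in m: 0 at rest. They give on a stiff spring, 8 N per mm, when the foot is pulled up against them (15 N raises them 2 mm). More than 4 mm (32 N) bends them: a failure.
- tray: Black tool tray, fixed, 100 (x) x 232 (y) x 18 mm high: two pockets side by side in y (centres 112 mm apart), each 84 (x) x 104 (y) mm inside, floor 6 mm above the bench, walls 8 mm thick and 12 mm above the floor. The -x wall has a 68 mm finger gap at the middle of each pocket; the other walls are closed. Origin at the centre of the underside.
- pad: The thin yellow floor of the empty pocket, the goal. Origin at the pocket's centre on its floor, axes as the tray's: x points from the finger gap to the closed side (where the foot belongs), z up.
- spare: A second segment, lying in the other pocket the way it should; leave it. Origin at the centre of its underside, x from its neck to its foot.
- can: Blue can, 60 mm across, 120 mm high, standing on the bench; leave it. Origin at the centre of its underside.
- wrench: Steel wrench lying on the bench; leave it. Origin at its underside's centre.
Not all that is in view belongs to the job. What is shaped like the part that bears segment_mid but blue is not meant.

How it is judged (in metres and radians):
On the way:
1. the segment is drawn up out of the rail (height (world z) of segment_mid above 0.105 m and value of joint keeper below 0.001 m), for 0.1 s.
At the end, for the whole second after the job is handed in: the segment lies flat (within about 6 degrees) on the floor of the yellow pocket, its centre within 12 mm of the pocket's centre in both directions, foot at the closed side and orange edge at the finger gap, released; the other segment, the can and the wrench are where they were (x of segment_mid in the frame of pad between -0.012 and 0.012 m and y of segment_mid in the frame of pad between -0.012 and 0.012 m and z of segment_mid in the frame of pad below 0.008 m and x of segment_top in the frame of pad below -0.02 m and z of segment_top in the frame of pad below 0.009 m and angle between the y axis of segment_mid and the z axis of pad, either way round below 0.1 rad); the robot touches nothing.
It fails at once if the keeper bars are bent (raised more than 4 mm) (value of joint keeper above 0.004 m).
It fails at once if the other segment is shifted more than 15 mm (distance of spare from where it was at the start of the episode above 0.015 m).
It fails at once if the can is shifted more than 20 mm (distance of can from where it was at the start of the episode above 0.02 m).
It fails at once if the wrench is shifted more than 20 mm (distance of wrench from where it was at the start of the episode above 0.02 m).
It fails at once if the segment is dropped into the pocket (falls there faster than 1 m/s) (linear speed of segment above 1 m/s and horizontal distance between segment_mid and pad below 0.08 m and contact force between the fingers and segment below 0.5 N).
It also fails if it takes over 51 s, if anything falls off the work surface, if the arm or the gripper's body presses on something with over 40 N, if the wrist force passes 120 N, or if a joint passes its speed limit or range.

## Working session

There is one attempt and no reset: what is moved stays moved. The work goes in short steps, Python scripts to look and compute and a tool call to move; the robot and the scene stay as the last step left them, time stands still between calls to the robot, and variables do not carry over. Pictures are saved under pics/ and viewed, at most 12 in all, crops included, and the job is handed in when it is done.

Besides the shell and the picture viewer there is one more tool, called in YAML: its name, and indented under it one key for each argument. carry_out: Moves the arm, as the interface text tells. Its arguments: {"type":"object","properties":{"moves":{"type":"array"},"squeeze":{"type":"number"}},"required":["moves"]}

```bash
mkdir -p pics; ls
cat > h.py <<'E'
import numpy as np, cv2
from station import manip, grab_frame
def snap(n,save=None):
    f=grab_frame(n); f['name']=n
    if save: cv2.imwrite('pics/'+save,cv2.cvtColor(np.asarray(f['frame']),cv2.COLOR_RGB2BGR))
    f['f']=210/np.tan(np.radians(f['vertical_fov'])/2)
    f['R']=cv2.Rodrigues(np.array(f['rvec'],float))[0]; f['t']=np.array(f['tvec'],float)
    return f
def ray(f,uv,z):
    d=f['R'].T@np.array([(uv[0]-f['cx'])/f['f'],(uv[1]-f['cy'])/f['f'],1]); c=-f['R'].T@f['t']
    return c+d*(z-c[2])/d[2]
E
python3 - <<'E'
from h import *
for n in('side','top','wrist'):
    f=snap(n,n+'0.png'); print(n,f['f'],f['cx'],f['cy'],-f['R'].T@f['t'],f['R'][2])
a=[cv2.imread(f'pics/{n}0.png') for n in('top','side')]
o=manip.get_obs();print(o['time_s'],o['tool_pos'],o['tool_rot'],o['force'])
E
```

```text
pics
side 431.00703055563594 273.70884036324924 200.9458039335468 [388.78327316 690.67664188 637.17561251] [ 0.21987805 -0.75245091 -0.62086333]
top 456.3449398905256 282.84724142747444 203.3709562437342 [ 480.06600068   20.25333405 1011.59067313] [ 0.09979642  0.01916885 -0.99482322]
wrist 335.0016310406765 275.44432676201836 209.01252657409256 [199.50046028 597.17953111 372.90548407] [ 0.2798841  -0.13739206 -0.95015173]
0.15 [272.03076271 562.17041483 230.42035889] [-2.74124633e-04  2.23468703e-01  9.74710801e-01 -7.19430608e-04] [-0.08798251  0.44384521 -0.5579623 ]
```

View pics/top0.png

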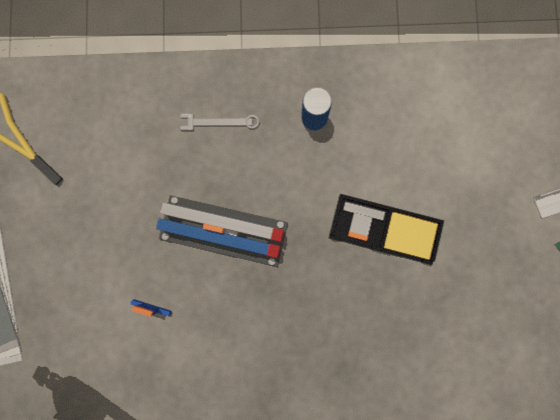

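View pics/side0.png

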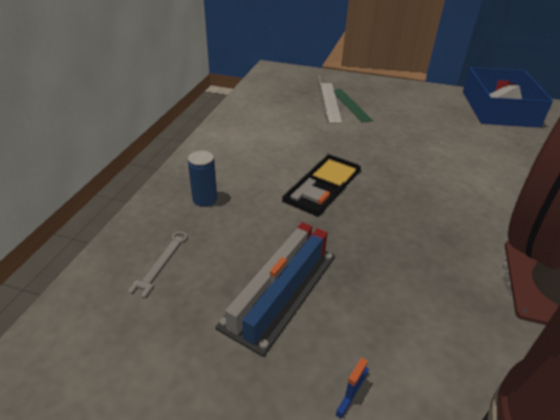

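Candidates: orange edge in the rail at top (213,228) is the target. The spare is in the tray at (359,237), and the blue decoy with an orange top is at (150,310). I choose the rail one and check it in a crop while measuring.

Run:
```python
from h import *
f=snap('top','top1.png'); s=snap('side')
def blobs(f,lo,hi,z,roi=None,amin=15):
    hsv=cv2.cvtColor(np.asarray(f['frame']),cv2.COLOR_RGB2HSV)
    m=cv2.inRange(hsv,np.array(lo),np.array(hi))
    for c in cv2.findContours(m,cv2.RETR_EXTERNAL,cv2.CHAIN_APPROX_NONE)[0]:
        if len(c)<6: continue
        a=cv2.contourArea(c)
        if a<amin: continue
        r=cv2.minAreaRect(c); 
        if not(100<r[0][0]<460 and 80<r[0][1]<400): continue
        P=np.array([ray(f,p,z)[:2] for p in cv2.boxPoints(r)])
        e1=P[1]-P[0];e2=P[2]-P[1]; L=e1 if np.hypot(*e1)>np.hypot(*e2) else e2
        print(f['name'],np.round(r[0],1),a,'c',ray(f,r[0],z).round(1)[:2],'sz',np.hypot(*e1).round(1),np.hypot(*e2).round(1),'ang',np.degrees(np.arctan2(L[1],L[0])).round(1))
print('orange');blobs(f,(4,150,120),(16,255,255),80);blobs(s,(4,150,120),(16,255,255),80)
print('yellow');blobs(f,(20,120,100),(35,255,255),6);blobs(s,(20,120,100),(35,255,255),6)
print('red');blobs(f,(172,150,60),(180,255,255),64)
print('red2');blobs(f,(0,170,60),(3,255,255),64)
print('blue');blobs(f,(100,120,50),(125,255,255),64)
im=cv2.imread('pics/top1.png')
c=cv2.resize(im[185:275,150:300],None,fx=5,fy=5,interpolation=cv2.INTER_CUBIC);cv2.imwrite('pics/crop1.png',c)
```

```text
orange
top [142.3 310.6] 86.0 c [364.6 327.9] sz 10.6 39.5 ang -109.3
top [357.5 236.1] 65.5 c [ 502.2 -111.4] sz 9.3 40.1 ang -104.9
top [212.4 228. ] 68.0 c [527.2 183.9] sz 9.0 41.4 ang -104.6
side [357.8 370.1] 163.0 c [362.1 341.6] sz 40.1 10.2 ang -107.8
side [277.9 265.5] 80.5 c [525.4 187. ] sz 41.4 10.7 ang -104.9
side [323.7 196.3] 31.0 c [490.4 -33.8] sz 37.7 9.4 ang -104.4
yellow
top [410.6 235.1] 1702.5 c [ 502.8 -237.6] sz 83.3 103.6 ang -105.9
side [333.8 171.7] 584.0 c [ 500.7 -240.6] sz 98.9 106.1 ang 163.4
red
red2
top [273.6 250.5] 89.5 c [477.9  60.4] sz 23.6 20.2 ang -14.0
top [277.1 234.5] 88.5 c [510.6  52.2] sz 24.1 20.2 ang -15.5
blue
top [150.3 308.1] 159.0 c [367.2 316.7] sz 14.3 84.2 ang -108.3
top [212.2 236.2] 1112.0 c [510.9 187.3] sz 24.0 235.1 ang -104.6
top [314.  119.1] 296.5 c [752.8 -32.5] sz 44.5 54.2 ang -101.3
```

View pics/crop1.png

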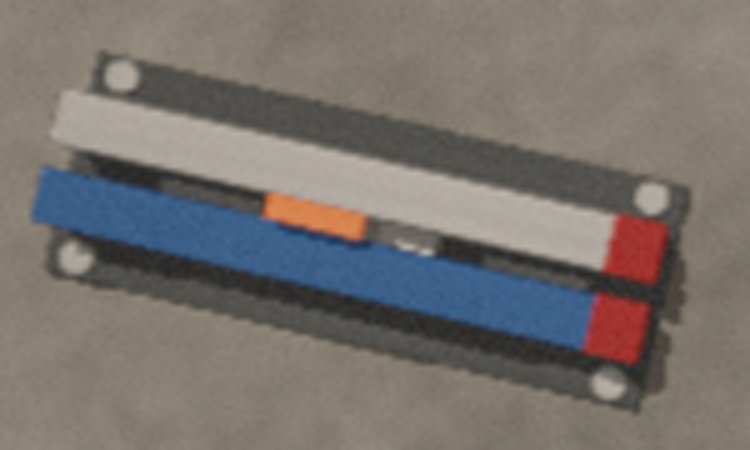

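Crop shows the steel-coloured gap with the orange edge at about crop (315,217), i.e. top (213,228), sitting between the jaws; red end to the right. Since the tool can't tilt, I'll grip the neck by its 40 mm ends (closing along the slot), so the segment can pivot flat between the pads. Moving above for a close look.

carry_out:
  moves:
    - {"tx":-50,"ty":-29,"tz":8,"roll":-3,"jaw":-1}
    - {"tx":-90,"ty":-52,"tz":15,"roll":-6,"jaw":-1}
    - {"tx":-130,"ty":-76,"tz":22,"roll":-10.9,"jaw":-1}
    - {"tx":-170,"ty":-99,"tz":30,"roll":-10.9,"jaw":-1}
    - {"tx":-210,"ty":-122,"tz":38,"roll":-10.9,"jaw":-1}
    - {"tx":-250,"ty":-145,"tz":45,"roll":-10.9,"jaw":-1}
    - {"tx":-290,"ty":-169,"tz":52,"roll":-10.9,"jaw":-1}
    - {"tx":-330,"ty":-192,"tz":60,"roll":-10.9,"jaw":-1}
    - {"tx":-370,"ty":-215,"tz":66,"roll":-10.9,"jaw":-1}
    - {"tx":-393,"ty":-229,"tz":70,"roll":-10.9,"jaw":-1}
    - {"tx":-393,"ty":-229,"tz":70,"roll":-10.9,"jaw":-1}
    - {"tx":-393,"ty":-229,"tz":70,"roll":-10.9,"jaw":-1}
    - {"tx":-393,"ty":-229,"tz":70,"roll":-10.9,"jaw":-1}
  squeeze: 60

```text
time_s: 1.55
tool_pos: [525.8, 186.0, 161.4]
tool_rot: [-0.0, 0.13, 0.992, 0.0]
force: [0.3, 0.1, -0.1]
gripper_width: 85.5
grasp_force: 0.0
```

```bash
cat >> h.py <<'E'
def blobs(f,lo,hi,z,amin=15,show=True):
    hsv=cv2.cvtColor(np.asarray(f['frame']),cv2.COLOR_RGB2HSV)
    m=cv2.inRange(hsv,np.array(lo),np.array(hi)); out=[]
    for c in cv2.findContours(m,cv2.RETR_EXTERNAL,cv2.CHAIN_APPROX_NONE)[0]:
        a=cv2.contourArea(c)
        if a<amin: continue
        r=cv2.minAreaRect(c)
        P=np.array([ray(f,p,z)[:2] for p in cv2.boxPoints(r)])
        e1=P[1]-P[0];e2=P[2]-P[1]; L=e1 if np.hypot(*e1)>np.hypot(*e2) else e2
        print(f['name'],np.round(r[0],1),a,'c',P.mean(0).round(1),'sz',np.hypot(*e1).round(1),np.hypot(*e2).round(1),'ang',np.degrees(np.arctan2(L[1],L[0])).round(1))
OR=((4,150,120),(16,255,255));YE=((20,120,100),(35,255,255));BL=((100,120,50),(125,255,255));RD=((0,170,60),(3,255,255))
def st():
    o=manip.get_obs(); R=cv2.Rodrigues(np.zeros(3))[0]
    w,x,y,z=o['tool_rot']; 
    hx=np.degrees(np.arctan2(2*(x*y+w*z),1-2*(y*y+z*z)))
    print('t',o['time_s'],'pos',np.round(o['tool_pos'],1),'tool-x heading',round(hx,2),'tool-y',round(hx-90,2),'F',np.round(o['force'],1),'w',o['gripper_width'],'g',o['grasp_force'])
E
python3 - <<'E'
from h import *
st(); f=snap('wrist','w1.png')
blobs(f,*OR,80);print();blobs(f,*BL,64,200);print();blobs(f,*RD,64);print();blobs(f,*YE,6)
E
```

```text
t 1.55 pos [525.8 186.  161.4] tool-x heading 165.11 tool-y 75.11 F [ 0.3  0.1 -0.1] w 85.54777243647021 g 0.0
wrist [274. 218.] 758.5 c [525.2 185. ] sz 39.4 12.1 ang 75.1

wrist [273.5 184. ] 13031.5 c [505.2 189.8] sz 232.9 33.0 ang 75.4

wrist [107.  205.5] 2162.5 c [490.1  64.2] sz 37.5 67.7 ang -22.4
```

View pics/w1.png

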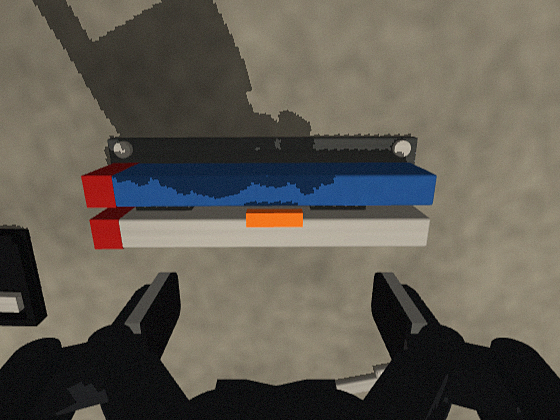

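Wrist view: orange edge at (274,218), red end left at (100,205), pads straddle it properly and aligned. Descend and close.

carry_out:
  moves:
    - {"tz":40,"jaw":-1}
    - {"tz":75,"jaw":-1}
    - {"tz":90,"jaw":-1}
    - {"tz":97,"jaw":-1}
    - {"tz":97,"jaw":-0.5}
    - {"tz":97,"jaw":0}
    - {"tz":97,"jaw":1}
    - {"tz":97,"jaw":1}
    - {"tz":97,"jaw":1}
    - {"tz":97,"jaw":1}
  squeeze: 60

```text
validation failed for argument at $.mo...
```

Run:
```python
from h import *
st(); f=snap('wrist'); s=snap('side')
a=np.asarray(f['frame'])[150:350,100:460]; 
blobs(s,*OR,80)
b=np.asarray(s['frame'])[200:320,200:360]
A=cv2.resize(a,(760,422));B=cv2.resize(b,None,fx=1,fy=1)
A[:120,:160]=B
cv2.imwrite('pics/w2.png',A[:,:,::-1])
```

```text
t 1.6 pos [525.7 186.2 161.5] tool-x heading 165.15 tool-y 75.15 F [-0.1  0.3  0.6] w 85.57661673476963 g 0.0
side [357.5 370.7] 172.0 c [362.2 342.3] sz 42.2 10.5 ang -107.8
side [277.5 266.1] 90.0 c [525.4 188.2] sz 44.4 11.4 ang -104.9
side [323.5 196.5] 34.5 c [490.6 -33.1] sz 40.3 9.4 ang -104.4
```

View pics/w2.png

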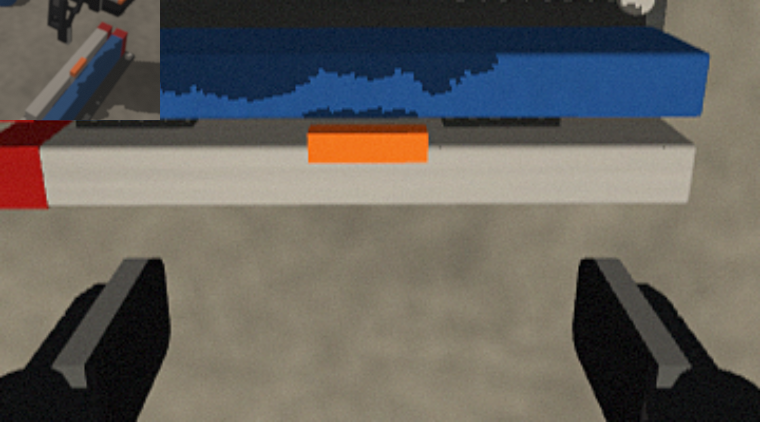

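The call was refused (view unchanged: not moved, orange at the same place); probably all keys are required in every row.

carry_out:
  moves:
    - {"tx":0,"ty":0,"tz":40,"roll":0,"jaw":-1}
    - {"tx":0,"ty":0,"tz":75,"roll":0,"jaw":-1}
    - {"tx":0,"ty":0,"tz":90,"roll":0,"jaw":-1}
    - {"tx":0,"ty":0,"tz":97,"roll":0,"jaw":-1}
    - {"tx":0,"ty":0,"tz":97,"roll":0,"jaw":-0.5}
    - {"tx":0,"ty":0,"tz":97,"roll":0,"jaw":0}
    - {"tx":0,"ty":0,"tz":97,"roll":0,"jaw":1}
    - {"tx":0,"ty":0,"tz":97,"roll":0,"jaw":1}
    - {"tx":0,"ty":0,"tz":97,"roll":0,"jaw":1}
    - {"tx":0,"ty":0,"tz":97,"roll":0,"jaw":1}
  squeeze: 60

```text
time_s: 2.7
tool_pos: [527.6, 185.1, 66.5]
tool_rot: [0.001, 0.13, 0.992, 0.0]
force: [-2.2, -1.8, 5.7]
gripper_width: 37.9
grasp_force: 59.7
```

Run:
```python
from h import *
st(); f=snap('wrist'); s=snap('side')
a=np.asarray(f['frame'])[150:350,100:460]; 
b=np.asarray(s['frame'])[200:320,200:360]
A=cv2.resize(a,(760,422));B=cv2.resize(b,None,fx=2,fy=2)
A[:240,:320]=B
cv2.imwrite('pics/w3.png',A[:,:,::-1])
```

```text
t 2.7 pos [527.6 185.1  66.5] tool-x heading 165.06 tool-y 75.06 F [-2.2 -1.8  5.7] w 37.90353663420199 g 59.74579989910126
```

View pics/w3.png

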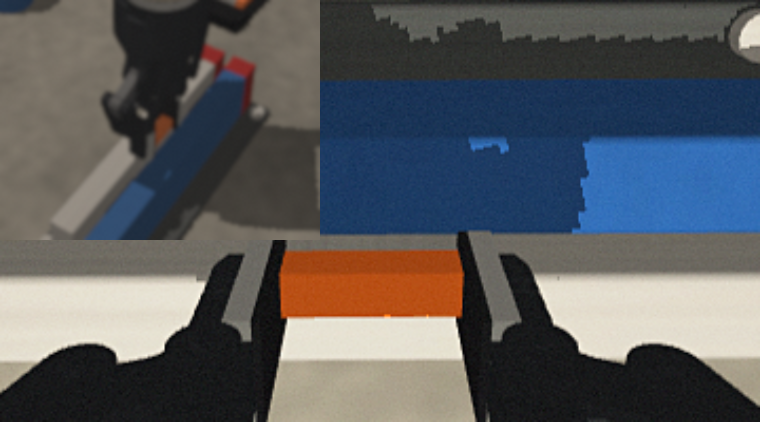

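View: pads hold both ends of the orange neck (crop 283–460), grip 60 N. Slide towards red (tool −y), backing off slightly in z.

carry_out:
  moves:
    - {"tx":0,"ty":0,"tz":-1.5,"roll":0,"jaw":1}
    - {"tx":0,"ty":-4,"tz":-1.5,"roll":0,"jaw":1}
    - {"tx":0,"ty":-8,"tz":-1.5,"roll":0,"jaw":1}
    - {"tx":0,"ty":-12,"tz":-1.5,"roll":0,"jaw":1}
    - {"tx":0,"ty":-14,"tz":-1.5,"roll":0,"jaw":1}
    - {"tx":0,"ty":-14,"tz":-1.5,"roll":0,"jaw":1}
    - {"tx":0,"ty":-14,"tz":-1.5,"roll":0,"jaw":1}
  squeeze: 100

```text
time_s: 3.5
tool_pos: [524.3, 173.0, 67.0]
tool_rot: [0.002, 0.13, 0.991, 0.002]
force: [2.8, 4.6, -3.3]
gripper_width: 36.8
grasp_force: 101.9
```

Run:
```python
from h import *
st(); f=snap('top');blobs(f,*OR,80)
o=manip.get_obs(); print((np.array(o['tool_pos'])[:2]-[527.6,185.1])@[-0.257,-0.966])
```

```text
t 3.5 pos [524.3 173.   67. ] tool-x heading 165.04 tool-y 75.04 F [ 2.8  4.6 -3.3] w 36.84151509178657 g 101.88691735267639
top [357.5 236.2] 64.5 c [ 502.  -111.3] sz 9.3 40.0 ang -104.2
12.567912542067557
```

Moved 12.6 mm. First gentle tug.

carry_out:
  moves:
    - {"tx":0,"ty":0,"tz":-1,"roll":0,"jaw":1}
    - {"tx":0,"ty":0,"tz":-2,"roll":0,"jaw":1}
    - {"tx":0,"ty":0,"tz":-3,"roll":0,"jaw":1}
    - {"tx":0,"ty":0,"tz":-4,"roll":0,"jaw":1}
    - {"tx":0,"ty":0,"tz":-4,"roll":0,"jaw":1}

```text
time_s: 4.05
tool_pos: [524.0, 171.9, 69.7]
tool_rot: [0.002, 0.13, 0.992, 0.001]
force: [7.3, 1.1, -10.1]
gripper_width: 36.6
grasp_force: 101.4
```

carry_out:
  moves:
    - {"tx":0,"ty":0,"tz":-1,"roll":0,"jaw":1}
    - {"tx":0,"ty":0,"tz":-2,"roll":0,"jaw":1}
    - {"tx":0,"ty":0,"tz":-2,"roll":0,"jaw":1}

```text
time_s: 4.35
tool_pos: [523.9, 171.7, 70.9]
tool_rot: [0.002, 0.13, 0.992, 0.001]
force: [9.8, 0.7, -15.6]
gripper_width: 36.5
grasp_force: 102.2
```

Force is climbing about 5 N/mm past 3 mm rise: caught. Lower, slide further, tug again.

carry_out:
  moves:
    - {"tx":0,"ty":0,"tz":3,"roll":0,"jaw":1}
    - {"tx":0,"ty":0,"tz":6,"roll":0,"jaw":1}
    - {"tx":0,"ty":0,"tz":6,"roll":0,"jaw":1}
    - {"tx":0,"ty":-3,"tz":5.5,"roll":0,"jaw":1}
    - {"tx":0,"ty":-6,"tz":5.5,"roll":0,"jaw":1}
    - {"tx":0,"ty":-6,"tz":5.5,"roll":0,"jaw":1}
    - {"tx":0,"ty":-6,"tz":5.5,"roll":0,"jaw":1}

```text
time_s: 5.05
tool_pos: [522.8, 167.1, 67.1]
tool_rot: [0.002, 0.13, 0.991, 0.002]
force: [5.5, 4.9, -2.1]
gripper_width: 36.4
grasp_force: 103.8
```

carry_out:
  moves:
    - {"tx":0,"ty":0,"tz":-1.5,"roll":0,"jaw":1}
    - {"tx":0,"ty":0,"tz":-3,"roll":0,"jaw":1}
    - {"tx":0,"ty":0,"tz":-4.5,"roll":0,"jaw":1}
    - {"tx":0,"ty":0,"tz":-6,"roll":0,"jaw":1}
    - {"tx":0,"ty":0,"tz":-6,"roll":0,"jaw":1}

```text
time_s: 5.55
tool_pos: [522.3, 165.7, 71.5]
tool_rot: [0.002, 0.13, 0.992, 0.0]
force: [10.4, 0.1, -11.3]
gripper_width: 36.2
grasp_force: 102.7
```

4.4 mm at only 11 N — promising. Continue gently.

carry_out:
  moves:
    - {"tx":0,"ty":0,"tz":-1,"roll":0,"jaw":1}
    - {"tx":0,"ty":0,"tz":-2,"roll":0,"jaw":1}
    - {"tx":0,"ty":0,"tz":-3,"roll":0,"jaw":1}
    - {"tx":0,"ty":0,"tz":-3,"roll":0,"jaw":1}

```text
time_s: 5.95
tool_pos: [522.2, 165.2, 74.1]
tool_rot: [0.001, 0.13, 0.992, -0.0]
force: [11.5, -2.2, -13.3]
gripper_width: 36.2
grasp_force: 102.5
```

Free (7 mm rise at 13 N). Relieve the sideways load and draw on, checking for slip.

carry_out:
  moves:
    - {"tx":-1.5,"ty":0,"tz":-1,"roll":0,"jaw":1}
    - {"tx":-3,"ty":0,"tz":-3,"roll":0,"jaw":1}
    - {"tx":-3,"ty":0,"tz":-5,"roll":0,"jaw":1}
    - {"tx":-3,"ty":0,"tz":-7,"roll":0,"jaw":1}
    - {"tx":-3,"ty":0,"tz":-9,"roll":0,"jaw":1}
    - {"tx":-3,"ty":0,"tz":-11,"roll":0,"jaw":1}

```text
time_s: 6.55
tool_pos: [522.7, 165.2, 85.9]
tool_rot: [-0.001, 0.13, 0.992, -0.0]
force: [-3.2, 0.8, -7.5]
gripper_width: 36.6
grasp_force: 103.2
```

Run:
```python
from h import *
st(); f=snap('wrist'); s=snap('side')
a=np.asarray(f['frame'])[150:350,100:460]; 
b=np.asarray(s['frame'])[200:320,200:360]
A=cv2.resize(a,(760,422));B=cv2.resize(b,None,fx=2,fy=2)
A[:240,:320]=B
cv2.imwrite('pics/w4.png',A[:,:,::-1])
```

```text
t 6.55 pos [522.7 165.2  85.9] tool-x heading 165.08 tool-y 75.08 F [-3.2  0.8 -7.5] w 36.57462902163826 g 103.21339845657349
```

View pics/w4.png

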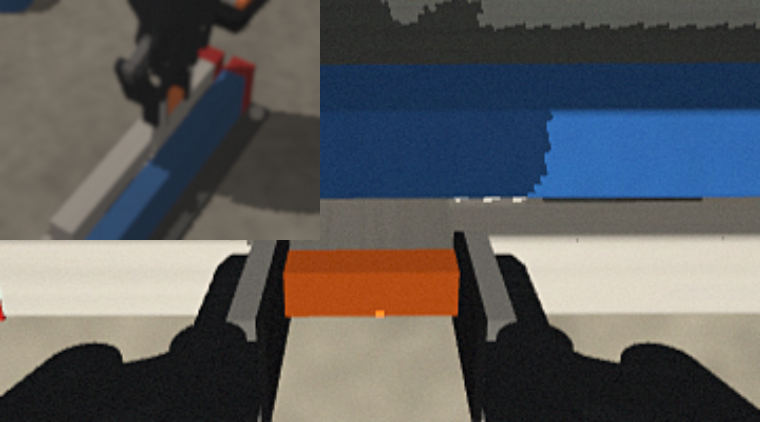

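The segment rises with the pads (orange at crop y 250–315, unchanged relative to them). Draw it out.

carry_out:
  moves:
    - {"tx":0,"ty":0,"tz":-4,"roll":0,"jaw":1}
    - {"tx":0,"ty":0,"tz":-8,"roll":0,"jaw":1}
    - {"tx":0,"ty":0,"tz":-12,"roll":0,"jaw":1}
    - {"tx":0,"ty":0,"tz":-16,"roll":0,"jaw":1}
    - {"tx":0,"ty":0,"tz":-20,"roll":0,"jaw":1}
    - {"tx":0,"ty":0,"tz":-24,"roll":0,"jaw":1}
    - {"tx":0,"ty":0,"tz":-28,"roll":0,"jaw":1}
    - {"tx":0,"ty":0,"tz":-32,"roll":0,"jaw":1}
    - {"tx":0,"ty":0,"tz":-36,"roll":0,"jaw":1}
    - {"tx":0,"ty":0,"tz":-40,"roll":0,"jaw":1}
    - {"tx":0,"ty":0,"tz":-45,"roll":0,"jaw":1}
    - {"tx":0,"ty":0,"tz":-55,"roll":0,"jaw":1}
    - {"tx":0,"ty":0,"tz":-75,"roll":0,"jaw":1}
    - {"tx":0,"ty":0,"tz":-95,"roll":0,"jaw":1}
    - {"tx":0,"ty":0,"tz":-95,"roll":0,"jaw":1}
    - {"tx":0,"ty":0,"tz":-95,"roll":0,"jaw":1}

```text
time_s: 8.25
tool_pos: [524.6, 165.1, 182.0]
tool_rot: [0.001, 0.13, 0.992, 0.0]
force: [-0.2, -0.1, -3.7]
gripper_width: 36.1
grasp_force: 103.8
```

Run:
```python
from h import *
st(); f=snap('top'); 
blobs(f,*YE,6); blobs(f,*OR,16)
# black tray outline
v=cv2.cvtColor(np.asarray(f['frame']),cv2.COLOR_RGB2HSV)
m=cv2.inRange(v[:,:,2],0,45); m[:150]=0;m[300:]=0;m[:,:315]=0;m[:,460:]=0
m=m|cv2.inRange(v,np.array(YE[0]),np.array(YE[1])); m[:, :315]=0;m[:,460:]=0
m=cv2.morphologyEx(m,cv2.MORPH_CLOSE,np.ones((15,15)))
c=max(cv2.findContours(m,cv2.RETR_EXTERNAL,cv2.CHAIN_APPROX_NONE)[0],key=cv2.contourArea)
r=cv2.minAreaRect(c);P=np.array([ray(f,p,12)[:2] for p in cv2.boxPoints(r)])
print('tray',P.mean(0),np.linalg.norm(P[1]-P[0]),np.linalg.norm(P[2]-P[1]),np.degrees(np.arctan2(*(P[1]-P[0])[::-1])),np.degrees(np.arctan2(*(P[2]-P[1])[::-1])))
```

```text
t 8.25 pos [524.6 165.1 182. ] tool-x heading 165.07 tool-y 75.07 F [-0.2 -0.1 -3.7] w 36.11375643211239 g 103.79333853721619
top [410.6 235.2] 1724.0 c [ 502.8 -237.5] sz 83.4 105.1 ang -106.3
top [  8.4 129.8] 553.5 c [769.2 661.4] sz 55.6 174.6 ang -151.6
top [146.1 311.5] 47.0 c [354.5 340.7] sz 11.2 25.4 ang -105.1
top [357.5 236.2] 63.5 c [ 503.5 -120.4] sz 9.9 42.8 ang -104.2
tray [ 517.21542494 -183.68019887] 98.53718115012545 231.2893886951401 -16.586436051922067 -106.35847528516916
```

Out of the rail. Pocket ≈ (502,−238), pad y heading ≈73.7°. Carry it above the closed side of the pocket.

carry_out:
  moves:
    - {"tx":-6,"ty":-20,"tz":0,"roll":0,"jaw":1}
    - {"tx":-15,"ty":-50,"tz":0,"roll":0.5,"jaw":1}
    - {"tx":-26,"ty":-90,"tz":0,"roll":1,"jaw":1}
    - {"tx":-38,"ty":-130,"tz":0,"roll":1.4,"jaw":1}
    - {"tx":-50,"ty":-170,"tz":0,"roll":1.4,"jaw":1}
    - {"tx":-61,"ty":-210,"tz":0,"roll":1.4,"jaw":1}
    - {"tx":-73,"ty":-250,"tz":0,"roll":1.4,"jaw":1}
    - {"tx":-84,"ty":-290,"tz":0,"roll":1.4,"jaw":1}
    - {"tx":-96,"ty":-330,"tz":0,"roll":1.4,"jaw":1}
    - {"tx":-107,"ty":-365,"tz":0,"roll":1.4,"jaw":1}
    - {"tx":-113,"ty":-387,"tz":0,"roll":1.4,"jaw":1}
    - {"tx":-115,"ty":-396,"tz":0,"roll":1.4,"jaw":1}
    - {"tx":-115,"ty":-396,"tz":0,"roll":1.4,"jaw":1}
    - {"tx":-115,"ty":-396,"tz":20,"roll":1.4,"jaw":1}
    - {"tx":-115,"ty":-396,"tz":30,"roll":1.4,"jaw":1}
    - {"tx":-115,"ty":-396,"tz":30,"roll":1.4,"jaw":1}

```text
time_s: 9.9
tool_pos: [531.6, -244.9, 148.6]
tool_rot: [-0.002, 0.141, 0.99, 0.001]
force: [-1.1, 0.9, -3.2]
gripper_width: 36.0
grasp_force: 103.7
```

Run:
```python
from h import *
st(); f=snap('wrist','w5.png'); blobs(f,*YE,6)
```

```text
t 9.9 pos [ 531.6 -244.9  148.6] tool-x heading 163.75 tool-y 73.75 F [-1.1  0.9 -3.2] w 36.0135917532452 g 103.71197462081909
wrist [276.  158.5] 10772.0 c [ 501.7 -235.6] sz 100.0 79.9 ang 73.8
```

View pics/w5.png

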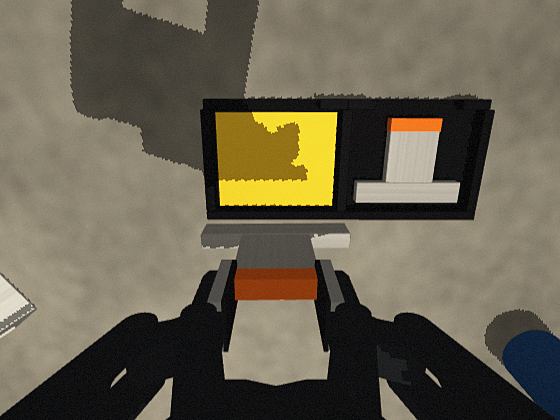

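The view shows the segment upright above, spare at (415,160) untouched with foot on the near (closed) side, yellow pocket centred at (276,158). TCP is at pad x≈+30, y≈0. Shift 5 mm to the closed side and lower.

carry_out:
  moves:
    - {"tx":-5,"ty":0,"tz":20,"roll":0,"jaw":1}
    - {"tx":-5,"ty":0,"tz":40,"roll":0,"jaw":1}
    - {"tx":-5,"ty":0,"tz":55,"roll":0,"jaw":1}
    - {"tx":-5,"ty":0,"tz":65,"roll":0,"jaw":1}
    - {"tx":-5,"ty":0,"tz":75,"roll":0,"jaw":1}
    - {"tx":-5,"ty":0,"tz":80,"roll":0,"jaw":1}
    - {"tx":-5,"ty":0,"tz":83,"roll":0,"jaw":1}
    - {"tx":-5,"ty":0,"tz":86,"roll":0,"jaw":1}
    - {"tx":-5,"ty":0,"tz":86,"roll":0,"jaw":1}

```text
time_s: 10.85
tool_pos: [544.0, -250.5, 74.5]
tool_rot: [0.006, 0.142, 0.99, -0.002]
force: [-4.8, 8.2, 35.6]
gripper_width: 36.2
grasp_force: 108.1
```

Foot landed on the closed wall's top (z matches 18 mm). Lift off at once and let it settle.

carry_out:
  moves:
    - {"tx":0,"ty":0,"tz":-10,"roll":0,"jaw":1}
    - {"tx":0,"ty":0,"tz":-25,"roll":0,"jaw":1}
    - {"tx":5,"ty":0,"tz":-35,"roll":0,"jaw":1}
    - {"tx":5,"ty":0,"tz":-35,"roll":0,"jaw":1}
    - {"tx":5,"ty":0,"tz":-35,"roll":0,"jaw":1}
    - {"tx":5,"ty":0,"tz":-35,"roll":0,"jaw":1}

```text
time_s: 11.45
tool_pos: [532.5, -246.9, 99.3]
tool_rot: [-0.001, 0.142, 0.99, 0.0]
force: [0.3, -0.3, -2.7]
gripper_width: 36.5
grasp_force: 103.7
```

Run:
```python
from h import *
st(); f=snap('wrist','w6.png'); s=snap('side','s6.png'); blobs(f,*YE,6); blobs(f,*OR,112,100)
a=np.asarray(f['frame'])
b=cv2.resize(np.asarray(s['frame'])[100:240,230:430],None,fx=1.2,fy=1.2)
a=a.copy(); a[420-168:,560-240:]=b
cv2.imwrite('pics/c6.png',a[:,:,::-1])
```

```text
t 11.45 pos [ 532.5 -246.9   99.3] tool-x heading 163.66 tool-y 73.66 F [ 0.3 -0.3 -2.7] w 36.49743825261777 g 103.74109983444214
wrist [278.5 167. ] 15371.5 c [ 501.7 -235.7] sz 81.0 99.5 ang 73.7
wrist [275.5 283.9] 2398.0 c [ 529.5 -246.1] sz 36.0 15.4 ang 74.5
wrist [449.5 127. ] 917.0 c [ 483.2 -164. ] sz 23.7 6.0 ang 73.7
```

View pics/c6.png

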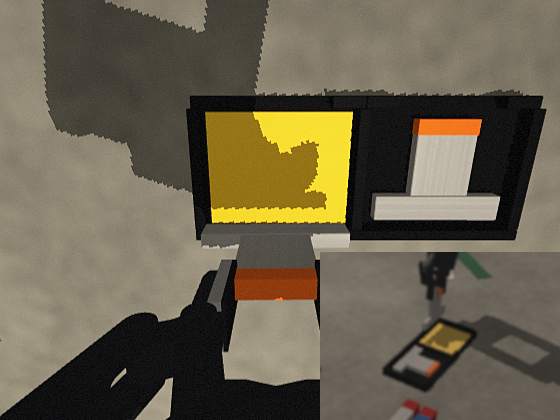

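Run:
```python
from h import *
f=snap('wrist'); st()
a=np.asarray(f['frame']).astype(int)
print([(r,*a[r,276]) for r in range(216,304,2)])
px=np.array([.96,-.281]);py=np.array([.281,.96]);c=np.array([502.2,-236.6])
for r,z in((225,43),(280,113),(300,113)):
    d=ray(f,(276,r),z)[:2]-c; print(r,z,d@px,d@py)
# pocket walls in pad frame: rows of yellow at col 276 top, z=6
```

```text
t 11.6 pos [ 532.7 -246.9   99.4] tool-x heading 163.67 tool-y 73.67 F [-0.1 -0.8 -2.8] w 36.21440926599357 g 103.74179363250732
[(216, np.int64(247), np.int64(223), np.int64(51)), (218, np.int64(248), np.int64(225), np.int64(51)), (220, np.int64(229), np.int64(181), np.int64(30)), (222, np.int64(112), np.int64(84), np.int64(16)), (224, np.int64(82), np.int64(82), np.int64(77)), (226, np.int64(84), np.int64(81), np.int64(74)), (228, np.int64(81), np.int64(80), np.int64(71)), (230, np.int64(82), np.int64(79), np.int64(71)), (232, np.int64(83), np.int64(81), np.int64(74)), (234, np.int64(93), np.int64(89), np.int64(82)), (236, np.int64(83), np.int64(78), np.int64(70)), (238, np.int64(82), np.int64(80), np.int64(73)), (240, np.int64(78), np.int64(78), np.int64(70)), (242, np.int64(80), np.int64(78), np.int64(75)), (244, np.int64(87), np.int64(83), np.int64(76)), (246, np.int64(81), np.int64(78), np.int64(70)), (248, np.int64(82), np.int64(76), np.int64(69)), (250, np.int64(89), np.int64(81), np.int64(78)), (252, np.int64(82), np.int64(76), np.int64(74)), (254, np.int64(84), np.int64(82)
[... 648 characters left out ...]
.int64(7)), (282, np.int64(148), np.int64(62), np.int64(22)), (284, np.int64(142), np.int64(58), np.int64(14)), (286, np.int64(145), np.int64(59), np.int64(12)), (288, np.int64(146), np.int64(62), np.int64(18)), (290, np.int64(146), np.int64(60), np.int64(19)), (292, np.int64(140), np.int64(54), np.int64(8)), (294, np.int64(143), np.int64(59), np.int64(19)), (296, np.int64(142), np.int64(56), np.int64(10)), (298, np.int64(144), np.int64(56), np.int64(9)), (300, np.int64(151), np.int64(130), np.int64(107)), (302, np.int64(158), np.int64(148), np.int64(127))]
225 43 27.311029998931552 -1.130377605236271
280 113 26.278573805056638 -1.260927288933789
300 113 36.33110436582193 -1.2534669394590916
```

Segment upright, thickness spanning pad x 26.5–36.5, y −1. Shift 2 mm and lower, gently, with a lighter grip to follow.

carry_out:
  moves:
    - {"tx":-2,"ty":1,"tz":5,"roll":0,"jaw":1}
    - {"tx":-2,"ty":1,"tz":12,"roll":0,"jaw":1}
    - {"tx":-2,"ty":1,"tz":19,"roll":0,"jaw":1}
    - {"tx":-2,"ty":1,"tz":26,"roll":0,"jaw":1}
    - {"tx":-2,"ty":1,"tz":31,"roll":0,"jaw":1}
    - {"tx":-2,"ty":1,"tz":35,"roll":0,"jaw":1}
    - {"tx":-2,"ty":1,"tz":37,"roll":0,"jaw":1}
    - {"tx":-2,"ty":1,"tz":38,"roll":0,"jaw":1}
    - {"tx":-2,"ty":1,"tz":38,"roll":0,"jaw":1}

```text
time_s: 12.5
tool_pos: [535.7, -246.9, 62.9]
tool_rot: [0.0, 0.142, 0.99, -0.0]
force: [-1.4, 1.0, 0.0]
gripper_width: 36.5
grasp_force: 104.0
```

On the floor at z 62.9. Now tip it: lighter grip, slight down-press, move top towards the gap along the arc.

carry_out:
  moves:
    - {"tx":0,"ty":0,"tz":2,"roll":0,"jaw":1}
    - {"tx":0,"ty":0,"tz":3,"roll":0,"jaw":1}
    - {"tx":3,"ty":0,"tz":3,"roll":0,"jaw":1}
    - {"tx":6,"ty":0,"tz":3,"roll":0,"jaw":1}
    - {"tx":9,"ty":0,"tz":3,"roll":0,"jaw":1}
    - {"tx":12,"ty":0,"tz":3,"roll":0,"jaw":1}
    - {"tx":15,"ty":0,"tz":3.5,"roll":0,"jaw":1}
    - {"tx":18,"ty":0,"tz":4,"roll":0,"jaw":1}
    - {"tx":18,"ty":0,"tz":4,"roll":0,"jaw":1}
  squeeze: 30

```text
time_s: 13.4
tool_pos: [522.8, -244.2, 62.8]
tool_rot: [0.006, 0.142, 0.99, -0.002]
force: [5.4, -0.8, 10.5]
gripper_width: 36.3
grasp_force: 105.1
```

Run:
```python
from h import *
st(); f=snap('wrist'); s=snap('side')
a=np.asarray(f['frame']).copy()
b=cv2.resize(np.asarray(s['frame'])[120:220,260:400],None,fx=1.7,fy=1.7)
a[420-170:,560-238:]=b
cv2.imwrite('pics/c7.png',a[:,:,::-1])
```

```text
t 13.4 pos [ 522.8 -244.2   62.8] tool-x heading 163.64 tool-y 73.64 F [ 5.4 -0.8 10.5] w 36.283810787303906 g 105.14018654823303
```

View pics/c7.png

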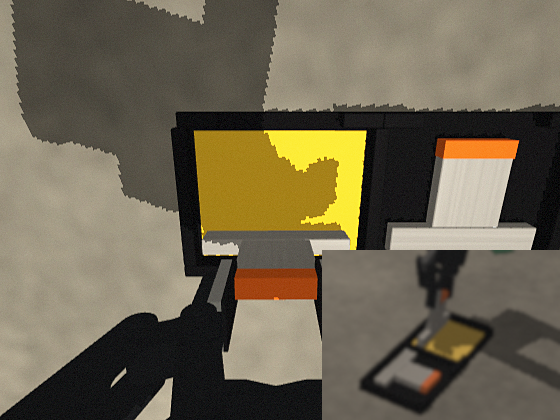

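Foot seems to have tilted only slightly (foot band 230–255) and the grip is still 105 N; try easing the grip through the jaw value.

carry_out:
  moves:
    - {"tx":0,"ty":0,"tz":0,"roll":0,"jaw":0.3}
    - {"tx":0,"ty":0,"tz":0,"roll":0,"jaw":0.3}
  squeeze: 25

```text
time_s: 13.7
tool_pos: [523.0, -244.2, 62.8]
tool_rot: [0.006, 0.142, 0.99, -0.002]
force: [4.6, -0.1, 10.1]
gripper_width: 36.7
grasp_force: 105.2
```

Run:
```python
from h import *
f=snap('wrist'); st()
a=np.asarray(f['frame']).astype(int)
col=a[200:310,276]; 
print([(200+i,*map(int,col[i])) for i in range(1,110) if abs(col[i]-col[i-1]).sum()>35])
px=np.array([.96,-.281]);py=np.array([.281,.96]);c=np.array([502.2,-236.6])
for r,z in((231,6),(268,66),(300,76)):
    d=ray(f,(276,r),z)[:2]-c; print(r,z,d@px,d@py)
```

```text
t 13.75 pos [ 523.  -244.2   62.8] tool-x heading 163.64 tool-y 73.64 F [ 5.3 -1.5  9.9] w 36.760645566758996 g 105.14910936355591
[(230, 136, 110, 61), (231, 81, 82, 84), (268, 114, 79, 65), (269, 131, 56, 10), (296, 249, 117, 33), (297, 255, 147, 34), (299, 246, 147, 76), (300, 190, 171, 140)]
231 6 22.45363301994087 -1.4523655262441135
268 66 16.032697091749657 -1.396073285143432
300 76 26.597084017456158 -1.3826516364484263
```

Foot slid to pad x≈22.5 with only 6° tilt: the torque of the 105 N grip is the cause. Lift 3 mm, bring it back to the closed side, set down and regrip at 20 N.

carry_out:
  moves:
    - {"tx":0,"ty":0,"tz":-4,"roll":0,"jaw":1}
    - {"tx":-3,"ty":0,"tz":-8,"roll":0,"jaw":1}
    - {"tx":-8,"ty":0,"tz":-8,"roll":0,"jaw":1}
    - {"tx":-12,"ty":0,"tz":-8,"roll":0,"jaw":1}
    - {"tx":-12,"ty":0,"tz":-6,"roll":0,"jaw":1}
    - {"tx":-12,"ty":0,"tz":-3,"roll":0,"jaw":1}
    - {"tx":-12,"ty":0,"tz":-3,"roll":0,"jaw":1}
    - {"tx":-12,"ty":0,"tz":-3,"roll":0,"jaw":1}

```text
time_s: 14.55
tool_pos: [530.5, -245.5, 62.8]
tool_rot: [0.001, 0.142, 0.99, -0.0]
force: [-1.6, -0.1, 6.7]
gripper_width: 36.3
grasp_force: 104.9
```

carry_out:
  moves:
    - {"tx":0,"ty":0,"tz":0,"roll":0,"jaw":0.05}
    - {"tx":0,"ty":0,"tz":0,"roll":0,"jaw":0.05}
    - {"tx":0,"ty":0,"tz":0,"roll":0,"jaw":0.4}
    - {"tx":0,"ty":0,"tz":0,"roll":0,"jaw":0.4}
    - {"tx":0,"ty":0,"tz":0,"roll":0,"jaw":0.4}
  squeeze: 20

```text
time_s: 15.05
tool_pos: [529.6, -245.2, 61.3]
tool_rot: [0.0, 0.142, 0.99, -0.0]
force: [-0.2, -0.9, 0.8]
gripper_width: 39.6
grasp_force: 20.7
```

```bash
cat >> h.py <<'E'
px=np.array([.96,-.281]);py=np.array([.281,.96]);c0=np.array([502.2,-236.6])
def tilt(prt=True):
    f=snap('wrist'); st(); o=manip.get_obs(); print('TCP pad',(o['tool_pos'][:2]-c0)@px,(o['tool_pos'][:2]-c0)@py)
    col=np.asarray(f['frame']).astype(int)[100:340,276]
    print([(100+i,*map(int,col[i])) for i in range(1,240) if abs(col[i]-col[i-1]).sum()>40])
    return f
def pr(f,r,z): d=ray(f,(276,r),z)[:2]-c0; print(r,z,d@px,d@py)
E
python3 - <<'E'
from h import *
f=tilt()
for r,z in((224,6),(231,6),(268,66),(300,76)):pr(f,r,z)
E
```

```text
t 15.1 pos [ 529.6 -245.2   61.3] tool-x heading 163.67 tool-y 73.67 F [ 0.2 -2.1  1.3] w 39.099633533712264 g 20.720771849155426
TCP pad 28.70200294389358 -0.595007724810281
[(101, 17, 17, 17), (119, 111, 81, 22), (120, 255, 222, 52), (157, 253, 219, 49), (158, 166, 124, 23), (225, 152, 119, 31), (226, 110, 101, 72), (227, 91, 87, 86), (271, 118, 75, 56), (272, 145, 59, 7), (303, 166, 126, 108), (304, 178, 179, 154)]
224 6 23.03708714054481 -0.4336045246750881
231 6 27.79064879881079 -0.4296454158089121
268 66 21.92619875588167 -0.5053771706823039
300 76 32.34777893597903 -0.5085052303559847
```

Grip is now 20 N, segment upright with front edge at pad x≈24.5. Lift-shift 5 mm, then tip.

carry_out:
  moves:
    - {"tx":0,"ty":0,"tz":-4,"roll":0,"jaw":0.4}
    - {"tx":-2,"ty":0,"tz":-4,"roll":0,"jaw":0.4}
    - {"tx":-5,"ty":0,"tz":-4,"roll":0,"jaw":0.4}
    - {"tx":-5,"ty":0,"tz":-2,"roll":0,"jaw":0.4}
    - {"tx":-5,"ty":0,"tz":0,"roll":0,"jaw":0.4}
    - {"tx":-5,"ty":0,"tz":2,"roll":0,"jaw":0.4}
    - {"tx":-3,"ty":0,"tz":2.5,"roll":0,"jaw":0.4}
    - {"tx":0,"ty":0,"tz":2.5,"roll":0,"jaw":0.4}
    - {"tx":3,"ty":0,"tz":2.5,"roll":0,"jaw":0.4}
    - {"tx":6,"ty":0,"tz":2.5,"roll":0,"jaw":0.4}
    - {"tx":9,"ty":0,"tz":3,"roll":0,"jaw":0.4}
    - {"tx":12,"ty":0,"tz":3.5,"roll":0,"jaw":0.4}
    - {"tx":15,"ty":0,"tz":4,"roll":0,"jaw":0.4}
    - {"tx":15,"ty":0,"tz":4,"roll":0,"jaw":0.4}

```text
time_s: 16.5
tool_pos: [516.7, -241.4, 59.1]
tool_rot: [0.002, 0.142, 0.99, -0.001]
force: [1.4, 1.8, 7.4]
gripper_width: 39.8
grasp_force: 22.6
```

Run:
```python
from h import *
f=tilt()
for r,z in((225,6),(230,6),(235,6),(268,66),(275,66)):pr(f,r,z)
```

```text
t 16.55 pos [ 516.8 -241.4   59.2] tool-x heading 163.67 tool-y 73.67 F [1.3 0.8 6.7] w 39.63491848842859 g 22.593124508857727
TCP pad 15.335758520173398 -0.5201396703338496
[(124, 132, 127, 108), (125, 0, 4, 0), (126, 24, 21, 20), (142, 4, 3, 19), (143, 116, 84, 31), (144, 255, 213, 44), (145, 255, 246, 55), (157, 252, 215, 44), (158, 167, 122, 25), (253, 132, 106, 56), (254, 77, 75, 79), (276, 119, 68, 46), (277, 132, 47, 0), (305, 188, 117, 77), (306, 193, 167, 139), (307, 163, 157, 136)]
225 6 9.604135152641144 -0.4197250607275496
230 6 12.967012305514569 -0.4167889033234735
235 6 16.36416172834354 -0.4138228225012674
268 66 7.255094343028617 -0.4736177586510829
275 66 10.82874713098816 -0.47049757119973246
```

Tipping works: foot edge stays at pad x≈29, tilt ≈16°. Continue the arc to about 50°.

carry_out:
  moves:
    - {"tx":4,"ty":0,"tz":1,"roll":0,"jaw":0.4}
    - {"tx":8,"ty":0,"tz":2.2,"roll":0,"jaw":0.4}
    - {"tx":11,"ty":0,"tz":3.5,"roll":0,"jaw":0.4}
    - {"tx":14,"ty":0,"tz":5,"roll":0,"jaw":0.4}
    - {"tx":17,"ty":0,"tz":6.5,"roll":0,"jaw":0.4}
    - {"tx":20.5,"ty":0,"tz":8.5,"roll":0,"jaw":0.4}
    - {"tx":24,"ty":0,"tz":11,"roll":0,"jaw":0.4}
    - {"tx":27,"ty":0,"tz":13,"roll":0,"jaw":0.4}
    - {"tx":30,"ty":0,"tz":15.5,"roll":0,"jaw":0.4}
    - {"tx":32.5,"ty":0,"tz":18,"roll":0,"jaw":0.4}
    - {"tx":32.5,"ty":0,"tz":18,"roll":0,"jaw":0.4}

```text
time_s: 17.65
tool_pos: [483.3, -231.6, 38.9]
tool_rot: [-0.001, 0.142, 0.99, 0.0]
force: [-2.4, 0.6, 3.9]
gripper_width: 39.4
grasp_force: 24.1
```

Run:
```python
from h import *
f=tilt()
for r,z in((280,6),(300,6),(320,6),(290,46),(300,46)):pr(f,r,z)
s=snap('side'); a=np.asarray(f['frame']).copy()
b=cv2.resize(np.asarray(s['frame'])[120:220,260:400],None,fx=1.7,fy=1.7)
a[420-170:,560-238:]=b
cv2.imwrite('pics/c8.png',a[:,:,::-1])
```

```text
t 17.7 pos [ 483.4 -231.6   39.1] tool-x heading 163.67 tool-y 73.67 F [-2.4  1.   4.2] w 39.25851880516788 g 24.063256680965424
TCP pad -19.441057526140764 -0.49881456341583535
[(154, 139, 133, 113), (155, 75, 71, 63), (191, 70, 70, 62), (192, 26, 27, 23), (193, 14, 8, 13), (200, 19, 18, 17), (211, 0, 0, 7), (212, 79, 64, 10), (213, 159, 126, 17), (279, 166, 109, 18), (280, 164, 63, 17), (307, 231, 98, 21), (308, 255, 120, 9), (309, 236, 158, 125), (310, 186, 191, 183), (335, 158, 152, 136), (336, 19, 22, 24)]
280 6 1.6414129698258961 -0.3449850238328404
300 6 15.329957797519212 -0.3331631277010949
320 6 29.618048613572025 -0.32082344311995886
290 46 -16.300249757967094 -0.4134005134833177
300 46 -10.959025687742457 -0.4087876494448567
```

View pics/c8.png

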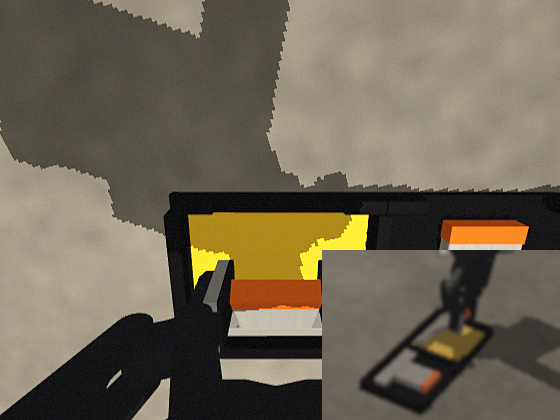

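Tilt ≈52°, foot still by the closed wall, orange (280–309) leaning to the gap. Continue to about 75°.

carry_out:
  moves:
    - {"tx":2.5,"ty":0,"tz":2.5,"roll":0,"jaw":0.4}
    - {"tx":5,"ty":0,"tz":5,"roll":0,"jaw":0.4}
    - {"tx":7.5,"ty":0,"tz":8,"roll":0,"jaw":0.4}
    - {"tx":9.5,"ty":0,"tz":11,"roll":0,"jaw":0.4}
    - {"tx":11,"ty":0,"tz":14,"roll":0,"jaw":0.4}
    - {"tx":12.5,"ty":0,"tz":17,"roll":0,"jaw":0.4}
    - {"tx":13.5,"ty":0,"tz":19.5,"roll":0,"jaw":0.4}
    - {"tx":13.5,"ty":0,"tz":19.5,"roll":0,"jaw":0.4}

```text
time_s: 18.55
tool_pos: [470.4, -227.6, 19.2]
tool_rot: [-0.001, 0.142, 0.99, 0.0]
force: [-2.6, 0.1, 2.0]
gripper_width: 39.5
grasp_force: 23.4
```

Run:
```python
from h import *
f=tilt()
```

```text
t 18.6 pos [ 470.5 -227.7   19.4] tool-x heading 163.67 tool-y 73.67 F [-1.9  0.7  1.3] w 39.52382539194837 g 23.343697786331177
TCP pad -32.90474994758902 -0.31959366942710776
[(140, 139, 130, 110), (141, 184, 172, 151), (145, 142, 138, 115), (146, 80, 79, 68), (149, 139, 132, 111), (150, 177, 167, 148), (160, 158, 150, 131), (161, 86, 78, 68), (227, 53, 49, 38), (228, 4, 0, 9), (233, 6, 3, 8), (234, 18, 21, 22), (249, 46, 37, 16), (250, 148, 116, 27), (251, 186, 142, 25), (279, 169, 100, 23), (280, 162, 66, 20), (307, 248, 110, 22), (308, 255, 151, 37), (312, 248, 179, 146), (313, 207, 215, 206)]
```

About 74°, light forces. Open a little (stay clear of the walls), then lift and look.

carry_out:
  moves:
    - {"tx":0,"ty":0,"tz":0,"roll":0,"jaw":0}
    - {"tx":0,"ty":0,"tz":0,"roll":0,"jaw":-0.15}
    - {"tx":0,"ty":0,"tz":0,"roll":0,"jaw":-0.15}
    - {"tx":0,"ty":0,"tz":0,"roll":0,"jaw":-0.15}
    - {"tx":0,"ty":0,"tz":-10,"roll":0,"jaw":-0.15}
    - {"tx":0,"ty":0,"tz":-40,"roll":0,"jaw":-0.15}
    - {"tx":0,"ty":0,"tz":-80,"roll":0,"jaw":-0.15}
    - {"tx":-20,"ty":0,"tz":-120,"roll":0,"jaw":-0.15}
    - {"tx":-20,"ty":0,"tz":-120,"roll":0,"jaw":-0.15}
    - {"tx":-20,"ty":0,"tz":-120,"roll":0,"jaw":-0.15}

```text
time_s: 19.6
tool_pos: [491.4, -234.2, 141.9]
tool_rot: [0.002, 0.142, 0.99, -0.001]
force: [-0.1, -0.2, -1.6]
gripper_width: 49.3
grasp_force: 0.0
```

Run:
```python
from h import *
st(); f=snap('wrist','w9.png'); blobs(f,*OR,16,60); blobs(f,*YE,6,60)
```

```text
t 19.6 pos [ 491.4 -234.2  141.9] tool-x heading 163.69 tool-y 73.69 F [-0.1 -0.2 -1.6] w 49.328759536658026 g 0.0
wrist [415.  175.5] 585.0 c [ 503.2 -119.4] sz 10.9 40.5 ang 73.7
wrist [276.  169.5] 623.0 c [ 466.7 -226.9] sz 38.7 10.7 ang 73.7
wrist [277.5 206. ] 4604.0 c [ 501.7 -235.7] sz 99.5 80.9 ang 73.7
```

View pics/w9.png

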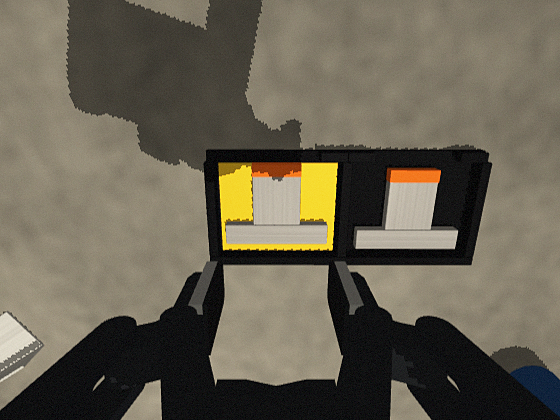

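The picture shows the segment flat in the yellow pocket: orange edge at (276,170) by the gap, foot at (276,233) by the closed side, about 7 mm off centre (limit 12). The spare is unmoved at (410,205) and the gripper is clear. Handing in.

```bash
python3 -c "
from station import manip
print(manip.close_job())"
```

```text
the job is handed in; nothing more can be done
None
```

I worked the segment free, drew it out of the rail and laid it flat in the yellow pocket, foot at the closed side and orange edge at the gap, about 7 mm off centre (limit 12). I let go and handed the job in at about 20 s; no verdict came back, and I did not re-check the can or wrench at the end, though nothing went near them.

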